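# Find the loaded lens tube, stow the empty one, hold the loaded one in the beam

### The job

Both yellow-capped lens tubes on the white cradle look alike, but only one has its lenses in and is clearly heavier: lift them in turn to feel which, laying the first back in its nest before lifting the other. Lay the lighter, empty one gently on top of the two blue-capped tubes in the grey rack, in the groove between them so that the three make a small pyramid, and let go of it. Then take the heavier one and finish while holding it still in mid-air in the beam line, midway between the laser head and the detector and in line with their apertures, its axis along the beam; leave the other things on the bench where they are.

Things in the scene. Friction and masses are not known exactly. Their poses are not given: they have to be found in the camera images.
- tube_a: One of the two loose lens tubes to compare: dark cylinder, 40 mm diameter, 60 mm long, yellow caps on both ends (ends alike), lying level. Origin at its centre; x axis along it. Starts in either nest of the cradle, centre 26 mm above the bench. Tube masses lie between 140 and 500 g, one at least twice the other; they look the same.
- tube_b: The other loose lens tube: same look, size, origin and axes as tube_a.
- cradle: Fixed white plate 100 x 220 x 6 mm (x, y, z), at the left or in the middle; origin at the centre of its underside. Two nests, 60 mm either side of centre along its y; in each a tube lies along the cradle's x on the plate between two blue ridges (5 mm high, 50 mm long, 15 to 22 mm either side of the nest's centre line), tube centre 26 mm above the bench.
- rack: Fixed grey tray 82 x 93 mm, at the left or in the middle; origin at the centre of its underside; floor 4 mm thick, long side walls 30 mm high, end walls 16 mm. The two blue-capped tubes lie side by side along its x, filling the 83 mm inner width. A tube saddled on them has its centre 58 mm above the bench, at rack x and y near 0.
- stock_l: Loose blue-capped empty tube lying in the rack on its +y side: 40 mm diameter, 60 mm long, origin at its centre (24 mm above the bench, rack y about +20.5 mm), x axis along it. Its top is 44 mm above the bench.
- stock_r: The same, on the rack's -y side (rack y about -20.5 mm).
- beam (a point): Middle of the 200 mm open gap between laser head and detector, on the beam axis, 110 mm above the bench; x axis along the beam from laser to detector, z up.
- beamline: Fixed, at the right: black base plate 380 x 100 x 12 mm, origin at its underside below point beam, same axes. At x = -100 mm the face of the black laser head (85 x 85 mm, top 142 mm above the bench, brass aperture with red centre); at x = +100 mm the face of the round detector (50 mm across, on a post, top 135 mm above the bench).
- lens_jar: Bystander: amber glass jar, white lid, 52 mm across, 75 mm tall. Origin on its underside or inside it. Leave it alone.
- mirror: Bystander: mirror in a black mount on a post with a round foot, 58 mm across the foot, 111 mm tall. Origin on its underside or inside it. Leave it alone.
- driver: Bystander: orange-handled screwdriver lying flat, 170 mm long. Origin on its underside or inside it. Leave it alone.
- fork: Bystander: flat steel clamping fork, 90 mm long, 10 mm thick. Origin on its underside or inside it. Leave it alone.
- meter: Bystander: blue power-meter puck, 68 mm across, 18 mm tall. Origin on its underside or inside it. Leave it alone.
Things that resemble listed ones, but are neither listed nor needed, are in the scene too. Leave any green look-alike of the tube_a alone. Several things have the shape of the cradle; the one meant has the colours described above.

How it is judged (in metres and radians):
On the way, in this order (a step that is already met when the one before it is completed fails the run):
1. the heavier tube has been lifted clear by the gripper while the lighter one lies in its nest (((height (world z) of tube_a above 0.04 m and contact force between tube_a and the fingers above 0.5 N and contact force between tube_a and cradle below 0.05 N and contact force between tube_b and cradle between 0.1 and 3 N and height (world z) of tube_b below 0.035 m) or (height (world z) of tube_b above 0.04 m and contact force between tube_b and the fingers above 0.5 N and contact force between tube_b and cradle below 0.05 N and contact force between tube_a and cradle between 0.1 and 3 N and height (world z) of tube_a below 0.035 m))), for 0.2 s.
2. the lighter tube lies released in the groove on top of the two blue-capped tubes (((z of tube_a in the frame of rack between 0.053 and 0.063 m and y of tube_a in the frame of rack between -0.007 and 0.007 m and x of tube_a in the frame of rack between -0.025 and 0.025 m and angle between the x axis of tube_a and the x axis of rack, either way round below 0.2 rad and contact force between tube_a and stock_l between 0.1 and 1.9 N and contact force between tube_a and stock_r between 0.1 and 1.9 N and contact force between tube_a and the fingers below 0.05 N and linear speed of tube_a below 0.02 m/s) or (z of tube_b in the frame of rack between 0.053 and 0.063 m and y of tube_b in the frame of rack between -0.007 and 0.007 m and x of tube_b in the frame of rack between -0.025 and 0.025 m and angle between the x axis of tube_b and the x axis of rack, either way round below 0.2 rad and contact force between tube_b and stock_l between 0.1 and 1.9 N and contact force between tube_b and stock_r between 0.1 and 1.9 N and contact force between tube_b and the fingers below 0.05 N and linear speed of tube_b below 0.02 m/s))), for 0.3 s.
At the end, for the whole second after the job is handed in: The lighter tube lies released on both blue-capped tubes in the rack (centre within 7 mm across, 25 mm along, 53 to 63 mm high); the heavier hangs still in the gripper alone, within 30 mm of the gap middle along the beam, 11 mm of the beam axis; axes within 0.2 rad; blue tubes in rack ((((z of tube_a in the frame of rack between 0.053 and 0.063 m and y of tube_a in the frame of rack between -0.007 and 0.007 m and x of tube_a in the frame of rack between -0.025 and 0.025 m and angle between the x axis of tube_a and the x axis of rack, either way round below 0.2 rad and contact force between tube_a and stock_l between 0.1 and 1.9 N and contact force between tube_a and stock_r between 0.1 and 1.9 N and contact force between tube_a and the fingers below 0.05 N and linear speed of tube_a below 0.02 m/s) and (x of tube_b in the frame of beam between -0.03 and 0.03 m and y of tube_b in the frame of beam between -0.011 and 0.011 m and z of tube_b in the frame of beam between -0.011 and 0.011 m and angle between the x axis of tube_b and the x axis of beam, either way round below 0.2 rad and contact force between tube_b and the fingers above 1 N and linear speed of tube_b below 0.02 m/s and contact force between tube_b and cradle below 0.05 N and contact force between tube_b and rack below 0.05 N and contact force between tube_b and beamline below 0.05 N and contact force between tube_b and tube_a below 0.05 N)) or ((z of tube_b in the frame of rack between 0.053 and 0.063 m and y of tube_b in the frame of rack between -0.007 and 0.007 m and x of tube_b in the frame of rack between -0.025 and 0.025 m and angle between the x axis of tube_b and the x axis of rack, either way round below 0.2 rad and contact force between tube_b and stock_l between 0.1 and 1.9 N and contact force between tube_b and stock_r between 0.1 and 1.9 N and contact force between tube_b and the fingers below 0.05 N and linear speed of tube_b below 0.02 m/s) and (x of tube_a in the frame of beam between -0.03 and 0.03 m and y of tube_a in the frame of beam between -0.011 and 0.011 m and z of tube_a in the frame of beam between -0.011 and 0.011 m and angle between the x axis of tube_a and the x axis of beam, either way round below 0.2 rad and contact force between tube_a and the fingers above 1 N and linear speed of tube_a below 0.02 m/s and contact force between tube_a and cradle below 0.05 N and contact force between tube_a and rack below 0.05 N and contact force between tube_a and beamline below 0.05 N and contact force between tube_a and tube_b below 0.05 N))) and height (world z) of stock_l between 0.018 and 0.03 m and height (world z) of stock_r between 0.018 and 0.03 m and horizontal distance between each of stock_l, stock_r and rack below 0.035 m); the arm keeps its last pose, push and grip.
It fails at once if a bystander is moved by more than 40 mm (distance of any of lens_jar, mirror, driver, fork, meter from where it was at the start of the episode above 0.04 m).
It fails at once if a tube is dropped (falls free for about 2 cm or more) ((contact force between tube_a and the fingers below 0.05 N and linear speed of tube_a above 0.6 m/s) or (contact force between tube_b and the fingers below 0.05 N and linear speed of tube_b above 0.6 m/s)).
It also fails if it takes over 67 s, if anything falls off the work surface, if the arm or the gripper's body presses on something with over 40 N, if the wrist force passes 120 N, or if a joint passes its speed limit or range.

### The arm

A 7-joint arm with a two-finger parallel gripper is mounted at the origin on the work surface. World frame = base frame: x ahead of the robot, y to its left, z up, the work surface at z = 0. Lengths are in mm, angles in rad, forces in N, time in s.
With the tool pointing down it reaches from about 400 to 925 mm from the base axis. Payload 4.1 kg.
Tool frame: the origin (TCP) lies at the very end of the fingers, on their centre line; the grasp point (between the pads) lies 19 mm behind it; z points along the fingers, y is the line along which they close (so a half turn about z gives the same grasp; the last joint's range is limited). The gripper opens to 85 mm and grips with 20 to 120 N. Pads are 22 mm wide; open, the fingers measure 114 mm over their backs; the gripper's body (76 mm by 85 mm) begins 54 mm behind the grasp point. The pads swing forward as they close: fully open they stand 13 mm farther back than shut.
Start: joints at [1.233, 0.398, 0.045, 1.537, -0.019, 1.207, -0.051], TCP at [153.784, -631.581, 231.347] pointing down, gripper open.
Joint ranges: [-2.82, 2.82], [-0.49, 2.23], [-1.37, 1.46], [0, 2.46], [-1.36, 4.5], [0.23, 2], [-2.94, 2.94]. Speed limits (rad/s): [2.57, 2.57, 3.14, 3.14, 3.14, 3.14, 3.14].

### API

Orientations are given as a unit quaternion [w, x, y, z].
In Python, from rig import get_obs, grab_frame, camera_model, finish_job gives the robot as it stands.
- The arm moves only by the tool jog_arm, never from a script. Its arguments are lists of equal length, an entry for each row: "travel": the shift along the tool's x, y, z in units of 20 mm (1.0 is 20 mm), a list of three; "turn": the turn, a rotation vector about the tool's x, y, z in units of 4 degrees (1.0 is 4 degrees), a list of three. In form: {"travel": [[dx, dy, dz], ...], "turn": [[ax, ay, az], ...]}. A call has exactly 8 rows; each row shifts and turns the commanded pose from where the row before left it, along the tool's axes as they then stand; what a row does not reach is not made up. A row lasts 1/10 s, in which the tool goes at most 50 mm and 8.59 degrees, less where a joint would pass 70% of its speed; a pose out of reach is approached as far as the arm can. A call with a number of a shift or a turn outside -1 to 1 is refused whole. A call with a gripper value outside its range is refused whole. "hand" is the opening, from -1 (shut) to 1 (fully open), set as the call begins (left out, the last holds). The fingers move at their own pace and stop on an object; the grip force is fixed at half the most. Time passes only in rows, so rows that do not move let the fingers close, or fill a call up. It gives the time, the measured TCP pose, the force, the opening and the grip force at its end, in the units of the state.
- get_obs(): the state, without advancing time (a new reading comes with each control period).
- grab_frame(name): name is "scene" or "top"; returns the picture (384x512x3 uint8, blue, green, red); there is no depth.
- camera_model(name): a dict with "mtx" (3x3 intrinsics, pixels), "position" and "orientation" of the camera in the world. Camera axes: x right, y down, z forward; pixel columns grow to the right and rows downward; lengths in mm; the calibration is good to about 2 mm. A picture is of the moment at which its call begins. camera_model takes no time and is no camera call.
- finish_job(): hands the job in; it is judged then, once.
The state is a dict: "time": time; "joints": joint angles; "qvel": joint speeds; "joint_torque": joint torques, N m; "position": TCP position; "orientation": TCP orientation; "contact_force": force on the tool from outside, world axes, zero at the start; "moment": the same for the moment, N m; "gripper_width": opening from 0.0 (shut) to 1.0 (fully open); "grip_force": force on a finger pad.
Only numpy, scipy, OpenCV 4.12 (cv2) and the standard library are available. Lean on these libraries where they do the work, as an engineer would, in place of code of your own. Each camera call takes 0.05 s, during which the arm holds its last target. There are 200 camera calls.

## Working session

There is one attempt and no reset: what is moved stays moved. The work goes in short steps, Python scripts to look and compute and a tool call to move; the robot and the scene stay as the last step left them, time stands still between calls to the robot, and variables do not carry over. Pictures are saved under pics/ and viewed, at most 10 in all, crops included, and the job is handed in when it is done.

Besides the shell and the picture viewer there is one more tool, called after "Request:" as name(argument=value, ...), one argument or row to a line, values as JSON. jog_arm: Moves the arm, as the interface text tells. Its arguments: {"type":"object","properties":{"travel":{"type":"array","items":{"type":"array","items":{"type":"number"}}},"turn":{"type":"array","items":{"type":"array","items":{"type":"number"}}},"hand":{"type":"number"}},"required":["travel","turn"]}

```bash
ls; mkdir -p pics; python3 - <<'E'
from rig import *
import cv2
print(get_obs())
for n in ("scene","top"):
    f=grab_frame(n); cv2.imwrite(f"pics/{n}0.png",f); print(n,camera_model(n))
E
```

```text
pics
{'time': 0.0, 'joints': array([ 1.23297778,  0.39923511,  0.0450496 ,  1.53787063, -0.01872711,
        1.20689508, -0.05072957]), 'qvel': array([ 0.00083503,  0.0008666 , -0.00149692,  0.00073745, -0.00104487,
       -0.00099937, -0.00092272]), 'joint_torque': array([-1.34990905e-04, -4.75126898e+01,  1.36448164e+00, -2.54223168e+01,
        1.13433291e-02,  9.26084700e-03,  1.12537145e-05]), 'position': array([ 153.63181232, -630.93466267,  230.24007977]), 'orientation': array([-9.77065940e-04,  9.92875205e-01,  1.19154693e-01, -1.77525546e-04]), 'contact_force': array([ 0.17600467, -0.3671116 ,  0.93870234]), 'moment': array([0.03828461, 0.06802901, 0.02925452]), 'grip_force': 0.0, 'gripper_width': 1.0018769662164313}
scene {'mtx': array([[430.67209729,   0.        , 251.6495576 ],
       [  0.        , 430.67209729, 195.3460898 ],
       [  0.        ,   0.        ,   1.        ]]), 'position': array([1099.99360054,  567.79997497,  913.95738489]), 'orientation': array([-0.15920934,  0.40777927,  0.84067323, -0.31880554])}
top {'mtx': array([[399.99546174,   0.        , 253.02914405],
       [  0.        , 399.99546174, 194.12063421],
       [  0.        ,   0.        ,   1.        ]]), 'position': array([ 372.91544871,  125.35516109, 1227.76578292]), 'orientation': array([ 0.0359455 , -0.69555581,  0.71600371, -0.04742084])}
```

```bash
python3 - <<'E'
import cv2
for n in ("scene","top"):
    f=cv2.imread(f"pics/{n}0.png"); cv2.imwrite(f"pics/{n}0b.png",cv2.resize(f,(800,600),interpolation=cv2.INTER_CUBIC))
E
```

```text
(no output)
```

View pics/top0b.png

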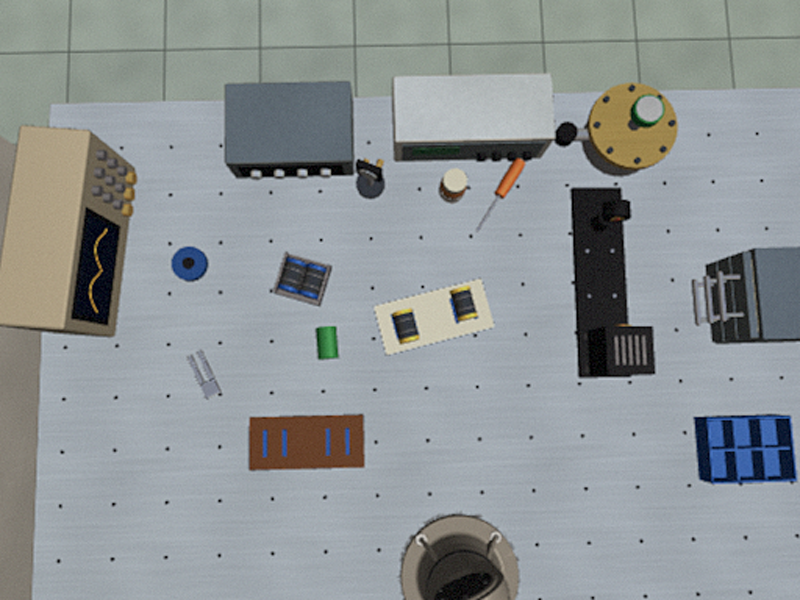

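View pics/scene0b.png

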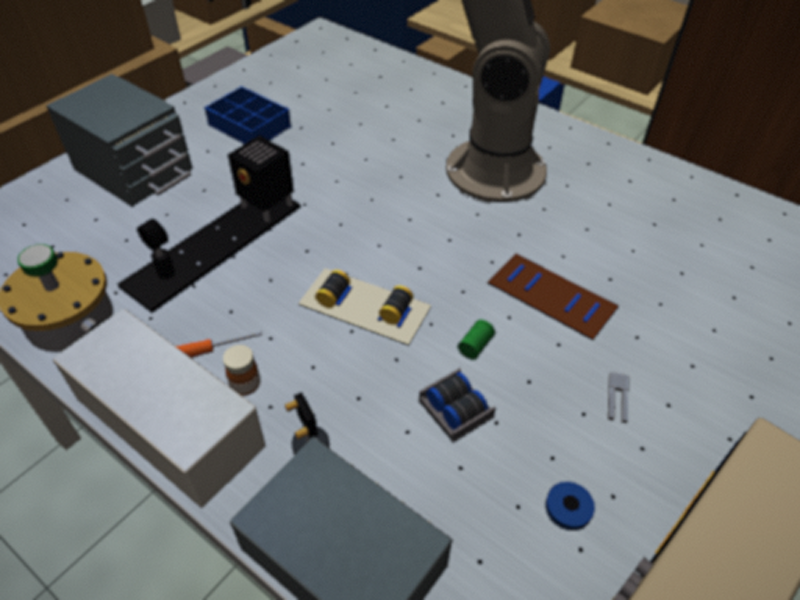

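The top view shows:
- The white cradle at about (435,317), with yellow-capped tubes at (405,325) and (464,303).
- The rack with blue tubes at (303,278).
- Look-alikes: a green cylinder at (327,342) and a brown plate with the cradle's shape at (306,442).
- The beamline at the right: detector (610,213), laser (615,350).

The scene view shows the same things: tubes (333,288) and (396,305), rack (457,404). I'll triangulate next.

```bash
cat > h.py <<'E'
import numpy as np, cv2
from rig import *
from scipy.spatial.transform import Rotation as R
S=512/800
def cam(n):
    c=camera_model(n); q=c["orientation"]; return c["mtx"],np.array(c["position"]),R.from_quat(np.r_[q[1:],q[0]]).as_matrix()
C={n:cam(n) for n in ("scene","top")}
def proj(n,P):
    K,p,M=C[n]; v=K@(M.T@(np.array(P,float)-p)); return v[:2]/v[2]
def ray(n,uv):
    K,p,M=C[n]; d=M@np.linalg.inv(K)@[uv[0],uv[1],1]; return p,d/np.linalg.norm(d)
def plane(n,uv,z):
    p,d=ray(n,uv); return p+d*(z-p[2])/d[2]
def tri(us,ut):
    A=np.zeros((3,3));b=np.zeros(3)
    for n,u in(("scene",us),("top",ut)):
        p,d=ray(n,u);Q=np.eye(3)-np.outer(d,d);A+=Q;b+=Q@p
    X=np.linalg.solve(A,b); return X,proj("scene",X)-us,proj("top",X)-ut
E
python3 - <<'E'
from h import *
for n in C: print(n,proj(n,[0,0,0])/S,proj(n,[153,-631,230])/S,proj(n,[500,0,0])/S,C[n][2][:,2])
s=lambda *a:np.array(a)*S
for k,u,t in [("tubeL",s(396,305),s(405,325)),("tubeR",s(333,288),s(464,303)),("rack",s(457,402),s(303,278)),("jar",s(238,353),s(454,178))]:
    print(k,tri(u,t))
for k,t in [("cradL",(375,306)),("cradR",(482,279)),("cradBR",(494,329)),("cradBL",(387,355)),("base tl",(571,188)),("tr",(620,188))]: print(k,plane("top",s(*t),6))
# enlarged crops
t=cv2.imread("pics/top0.png"); sc=cv2.imread("pics/scene0.png")
a=cv2.resize(t[150:235,170:325],None,fx=5,fy=5,interpolation=cv2.INTER_CUBIC)
cv2.imwrite("pics/tc.png",a)
b=cv2.resize(sc[165:285,185:325],None,fx=5,fy=5,interpolation=cv2.INTER_CUBIC)
cv2.imwrite("pics/sc.png",b)
c=cv2.resize(t[110:250,355:430],None,fx=4,fy=4,interpolation=cv2.INTER_CUBIC)
d=cv2.resize(sc[80:205,70:195],None,fx=4,fy=4,interpolation=cv2.INTER_CUBIC)
o=np.zeros((560,800,3),np.uint8);o[:560,:300]=c;o[:500,300:800]=d
cv2.imwrite("pics/bl.png",o)
E
```

```text
scene [494.37286745 171.1384899 ] [229.19832596  11.15705844] [347.25823589 302.25320191] [-0.52769064 -0.40617802 -0.74603083]
top [458.31383195 574.76921607] [873.19000342 504.42467431] [447.78554401 310.95799962] [ 0.11744191 -0.0179028  -0.99291837]
tubeL (array([471.25470085,  87.89639114,  28.82010026]), array([-0.622228  , -0.07764017]), array([-0.47401679,  0.3251712 ]))
tubeR (array([510.06714971, -26.88549923,  29.20156325]), array([-0.90612228, -0.15066157]), array([-0.68716678,  0.50981515]))
rack (array([568.83403612, 284.49572082,  21.84510527]), array([-1.15500083, -0.11708455]), array([-0.8054904 ,  0.48309835]))
jar (array([742.15496653, -11.87557343,  85.25630256]), array([-0.62384801, -0.11607588]), array([-0.39115752,  0.34184717]))
cradL [513.23198416 143.51448699   6.        ]
cradR [561.10424864 -69.79214284   6.        ]
cradBR [461.20786628 -88.80923701   6.        ]
cradBL [416.46968308 122.63929136   6.        ]
base tl [ 742.07133797 -258.6092718     6.        ]
tr [ 739.54852597 -358.17008706    6.        ]
```

View pics/tc.png

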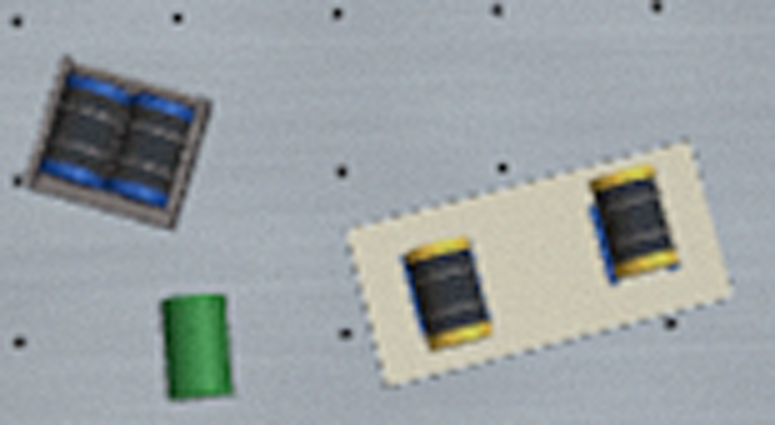

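View pics/sc.png

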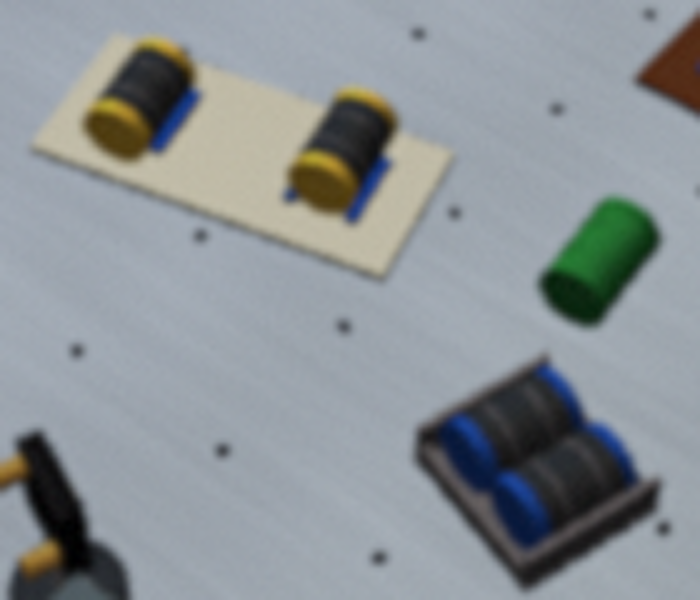

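View pics/bl.png

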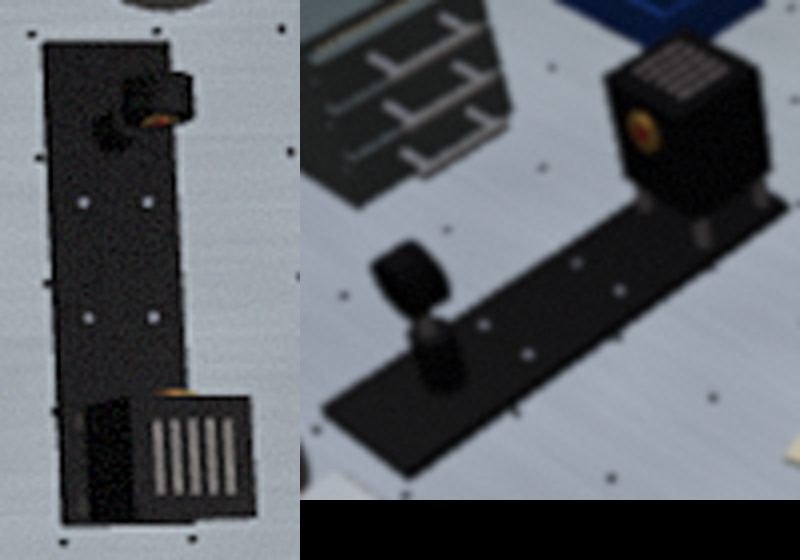

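```bash
cat > fit.py <<'E'
from h import *
from scipy.optimize import least_squares
def px(c,off,f): return (np.array(c,float)+.5)/f-.5+off
T=lambda *c:("top",px(c,(170,150),5)); Sc=lambda *c:("scene",px(c,(185,165),5))
Tb=lambda *c:("top",px(c,(355,110),4)); Sb=lambda x,y:("scene",px((x-300,y),(70,80),4))
def W(p,l):
    c,s=np.cos(p[2]),np.sin(p[2]); return [p[0]+c*l[0]-s*l[1],p[1]+s*l[0]+c*l[1],l[2]]
def fit(obs,x0,name):
    f=lambda p:np.concatenate([proj(n,W(p,l))-u for l,(n,u) in obs])
    r=least_squares(f,x0,loss="soft_l1",f_scale=1); print(name,r.x.round(3)); print(f(r.x).reshape(-1,2).round(1).tolist()); return r.x
if __name__=="__main__":
    z=6
    cr=fit([((50,110,z),T(348,231)),((50,-110,z),T(688,142)),((-50,-110,z),T(732,296)),((-50,110,z),T(386,386)),
     ((50,110,z),Sc(383,278)),((-50,110,z),Sc(453,152)),((-50,-110,z),Sc(115,36)),((50,-110,z),Sc(33,150))],[490,25,.2],"cradle")
    for y in(60,-60): print("nest",W(cr,(0,y,26)))
    rk=fit([((41,46.5,30),T(67,58)),((41,-46.5,30),T(211,100)),((-41,-46.5,30),T(175,228)),((-41,46.5,30),T(32,187)),
     ((41,-46.5,30),Sc(418,435)),((-41,-46.5,30),Sc(545,358)),((-41,46.5,30),Sc(658,485)),((41,46.5,0),Sc(527,587))],[568,284,-.25],"rack")
    bl=fit([((190,50,12),Tb(43,43)),((190,-50,12),Tb(168,41)),((-190,50,12),Tb(63,523)),((190,50,12),Sb(408,478)),((190,-50,12),Sb(322,408)),((-190,50,12),Sb(788,205))],[550,-310,0],"beam")
    print("laser",proj("scene",W(bl,(-100,0,110))),Sb(643,132),"top",proj("top",W(bl,(-100,0,110))),Tb(178,390))
    print("det",proj("top",W(bl,(100,0,110))),Tb(158,122))
    # tubes: silhouette top face corners triangulation: caps
    for nm,(a,b),(c,d) in [("L",(T(439,250),T(460,332)),(Sc(325,183),Sc(368,112))),("R",(T(624,180),T(648,262)),(Sc(120,131),Sc(167,60)))]: 
        print(nm,plane("top",(a[1]+b[1])/2,40),plane("scene",(c[1]+d[1])/2,26))
E
python3 fit.py
python3 - <<'E'
# rough tube centroid check via colour segmentation (dark/yellow) in top & scene
from fit import *
for n,f in (("top","pics/top0.png"),("scene","pics/scene0.png")):
    im=cv2.imread(f); h=cv2.cvtColor(im,cv2.COLOR_BGR2HSV)
    m=cv2.inRange(h,(18,120,60),(35,255,255)); k,l,st,c=cv2.connectedComponentsWithStats(m)
    print(n,[(c[i].round(1).tolist(),int(st[i,4])) for i in range(1,k) if st[i,4]>15])
E
```

```text
cradle [4.8942e+02 3.0136e+01 2.2900e-01]
[[-0.9, 0.1], [-0.1, -0.0], [-0.1, 0.3], [-0.2, 0.7], [-0.2, 0.2], [0.2, 0.3], [-0.5, -0.2], [-1.2, -0.3]]
nest [np.float64(475.78058626722316), np.float64(88.56543242606475), 26]
nest [np.float64(503.0599364180147), np.float64(-28.292759650274125), 26]
rack [ 5.6824e+02  2.8407e+02 -3.0400e-01]
[[-0.9, 0.0], [-0.3, -0.1], [-0.8, 0.1], [-1.8, -0.1], [-1.3, -1.8], [-0.6, -1.4], [0.5, -1.2], [-0.9, 1.5]]
beam [ 5.49928e+02 -3.01120e+02 -1.80000e-02]
[[-0.6, -0.2], [-0.2, 0.1], [-0.0, 1.5], [-0.7, -0.5], [-1.0, 0.4], [0.4, -0.3]]
laser [155.94186737 113.25622028] ('scene', array([155.375, 112.625])) top [397.16285868 209.56120926] ('top', array([399.125, 207.125]))
det [393.40488685 140.17217354] ('top', array([394.125, 140.125]))
L [471.83989615  85.89050764  40.        ] [464.39095985  86.37769828  26.        ]
R [510.68530154 -27.17607169  40.        ] [504.65621617 -27.84509126  26.        ]
top [([402.7, 82.3], 1863), ([83.4, 113.5], 40), ([82.5, 123.8], 39), ([81.0, 134.0], 38), ([61.2, 172.3], 127), ([293.9, 185.1], 30), ([256.7, 199.5], 28), ([298.6, 202.1], 33), ([261.2, 216.6], 33)]
scene [([410.3, 10.2], 802), ([175.0, 16.3], 66), ([283.0, 29.7], 164), ([101.9, 31.3], 89), ([87.2, 39.0], 38), ([77.1, 44.8], 19), ([20.7, 71.9], 51), ([7.1, 78.0], 16), ([33.7, 187.2], 1995), ([218.1, 175.2], 26), ([258.2, 185.0], 24), ([208.4, 190.0], 105), ([249.3, 200.5], 117), ([186.8, 258.6], 25), ([193.1, 276.0], 26), ([451.6, 308.9], 26), ([434.6, 332.8], 36)]
```

```bash
cat > go.py <<'E'
import sys
from h import *
def go(x,y,z,yaw):
    o=get_obs(); q=o["orientation"]; M=R.from_quat(np.r_[q[1:],q[0]])
    T=R.from_matrix(np.array([[np.cos(yaw),np.sin(yaw),0],[np.sin(yaw),-np.cos(yaw),0],[0,0,-1]]))
    m=M.as_matrix()
    print("pos",o["position"].round(1),"cur-yaw",round(np.arctan2(m[1,0],m[0,0]),3),"t",round(o["time"],2),"F",o["contact_force"].round(2),"j",o["joints"].round(2))
    print("units cur frame",(M.inv().apply(np.array([x,y,z])-o["position"])/20).round(2),"target frame",(T.inv().apply(np.array([x,y,z])-o["position"])/20).round(2),"turn",((M.inv()*T).as_rotvec(degrees=True)/4).round(2))
for a in sys.argv[1:]: go(*map(float,a.split(",")))
E
python3 go.py 350,-150,230,.229 509,-27,150,.229
python3 - <<'E'
from h import *
for a,b in [((256.7,199.5),(261.2,216.6)),((293.9,185.1),(298.6,202.1))]:
    P=[plane("top",u,40) for u in(a,b)]; d=P[0]-P[1]; print((P[0]+P[1])/2,np.arctan2(d[1],d[0]),np.linalg.norm(d))
E
```

```text
pos [ 153.7 -631.   230.4] cur-yaw 0.239 t 0.1 F [ 0.51  0.3  -0.47] j [ 1.23  0.4   0.05  1.54 -0.02  1.21 -0.05]
units cur frame [ 15.23 -21.04   0.05] target frame [ 1.502e+01 -2.119e+01  2.000e-02] turn [-0.03  0.    0.14]
pos [ 153.7 -631.   230.4] cur-yaw 0.239 t 0.1 F [ 0.51  0.3  -0.47] j [ 1.23  0.4   0.05  1.54 -0.02  1.21 -0.05]
units cur frame [ 24.41 -25.13   4.06] target frame [ 24.16 -25.38   4.02] turn [-0.03  0.    0.14]
[471.20314692  87.56694466  40.        ] 0.22531092154699645 52.77945150414435
[511.39767291 -25.53745857  40.        ] 0.22671031113122103 53.00619456206918
```

Request:
jog_arm(
  travel=[
    [1,-1,0],
    [1,-1,0],
    [1,-1,0],
    [1,-1,0],
    [1,-1,0],
    [1,-1,0],
    [1,-1,0],
    [1,-1,0],
  ],
  turn=[
    [0,0,0],
    [0,0,0],
    [0,0,0],
    [0,0,0],
    [0,0,0],
    [0,0,0],
    [0,0,0],
    [0,0,0],
  ],
  hand=1,
)

```text
time: 0.9
position: [271.7, -436.9, 230.9]
orientation: [-0.0, 0.993, 0.119, -0.0]
contact_force: [-0.4, -0.1, 0.0]
gripper_width: 1.0
grip_force: 0.0
```

Request:
jog_arm(
  travel=[
    [1,-1,0],
    [1,-1,0],
    [1,-1,0],
    [1,-1,0],
    [1,-1,0],
    [1,-1,0],
    [1,-1,0],
    [1,-1,0],
  ],
  turn=[
    [0,0,0],
    [0,0,0],
    [0,0,0],
    [0,0,0],
    [0,0,0],
    [0,0,0],
    [0,0,0],
    [0,0,0],
  ],
)

```text
time: 1.7
position: [389.1, -243.7, 231.0]
orientation: [-0.0, 0.993, 0.119, -0.0]
contact_force: [1.0, 0.0, 0.7]
gripper_width: 1.002
grip_force: 0.0
```

Request:
jog_arm(
  travel=[
    [1,-1,0],
    [1,-1,0],
    [1,-1,0],
    [1,-1,0],
    [1,-1,0],
    [1,-1,1],
    [1,-1,1],
    [1,-1,1],
  ],
  turn=[
    [0,0,0],
    [0,0,0],
    [0,0,0],
    [0,0,0],
    [0,0,0],
    [0,0,0],
    [0,0,0],
    [0,0,0],
  ],
)

```text
time: 2.5
position: [506.8, -50.8, 170.4]
orientation: [0.0, 0.993, 0.119, -0.0]
contact_force: [0.9, -0.6, -0.1]
gripper_width: 1.003
grip_force: 0.0
```

```bash
python3 go.py 510,-26.5,80,.229
```

```text
pos [506.8 -50.8 170.4] cur-yaw 0.239 t 2.5 F [ 0.93 -0.56 -0.13] j [ 0.41  0.23 -0.46  1.93  0.12  1.01 -1.43]
units cur frame [ 0.44 -1.14  4.52] target frame [ 0.43 -1.15  4.52] turn [0.   0.   0.14]
```

Request:
jog_arm(
  travel=[
    [0.44,-1,0.5],
    [0,-0.14,1],
    [0,0,1],
    [0,0,1],
    [0,0,1],
    [0,0,0],
    [0,0,0],
    [0,0,0],
  ],
  turn=[
    [0,0,0.14],
    [0,0,0],
    [0,0,0],
    [0,0,0],
    [0,0,0],
    [0,0,0],
    [0,0,0],
    [0,0,0],
  ],
)

```text
time: 3.3
position: [510.6, -27.4, 82.3]
orientation: [0.0, 0.993, 0.114, 0.001]
contact_force: [0.1, -0.1, 1.1]
gripper_width: 0.995
grip_force: 0.0
```

```bash
python3 go.py 510,-26.5,14,.229; python3 - <<'E'
from h import *
im=[]
for n in("top","scene"):
    f=grab_frame(n);u=proj(n,[510,-26.5,26]).astype(int)
    im.append(cv2.resize(f[max(u[1]-50,0):u[1]+50,u[0]-50:u[0]+50],(400,400),interpolation=cv2.INTER_CUBIC))
cv2.imwrite("pics/g1.png",np.hstack(im))
E
```

```text
pos [510.6 -27.4  82.3] cur-yaw 0.229 t 3.3 F [ 0.09 -0.12  1.13] j [ 0.34  0.35 -0.44  2.01  0.2   0.83 -1.56]
units cur frame [-0.03 -0.05  3.41] target frame [-0.02 -0.05  3.41] turn [ 0.01 -0.03  0.  ]
```

View pics/g1.png

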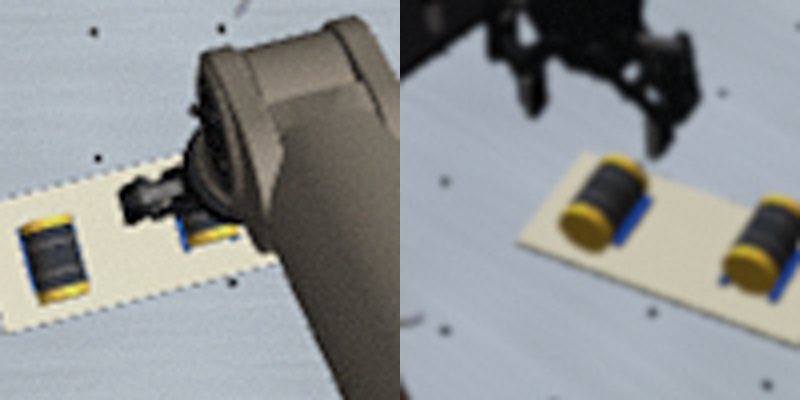

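The scene crop has the open fingers at (535,105) and (655,150), straddling the right tube at (605,205). In the top crop the wrist covers that tube, and the other tube at (55,258) is untouched. I'll go down and grip.

Request:
jog_arm(
  travel=[
    [0,0,0.8],
    [0,0,0.8],
    [0,0,0.8],
    [0,0,0.6],
    [0,0,0.4],
    [0,0,0],
    [0,0,0],
    [0,0,0],
  ],
  turn=[
    [0,0,0],
    [0,0,0],
    [0,0,0],
    [0,0,0],
    [0,0,0],
    [0,0,0],
    [0,0,0],
    [0,0,0],
  ],
)

```text
time: 4.2
position: [510.5, -27.4, 14.0]
orientation: [0.0, 0.993, 0.114, 0.001]
contact_force: [-0.2, -0.5, 0.2]
gripper_width: 0.998
grip_force: 0.0
```

Request:
jog_arm(
  travel=[
    [0,0,0],
    [0,0,0],
    [0,0,0],
    [0,0,0],
    [0,0,0],
    [0,0,0],
    [0,0,0],
    [0,0,0],
  ],
  turn=[
    [0,0,0],
    [0,0,0],
    [0,0,0],
    [0,0,0],
    [0,0,0],
    [0,0,0],
    [0,0,0],
    [0,0,0],
  ],
  hand=-1,
)

```text
time: 5.0
position: [510.1, -27.4, 13.8]
orientation: [0.0, 0.993, 0.114, 0.0]
contact_force: [-0.4, 0.4, 5.5]
gripper_width: 0.434
grip_force: 60.1
```

```bash
python3 go.py 510,-26.5,14,.229
```

```text
pos [510.1 -27.4  13.8] cur-yaw 0.229 t 5.0 F [-0.42  0.37  5.51] j [ 0.3   0.46 -0.4   2.05  0.28  0.69 -1.62]
units cur frame [ 0.01 -0.04 -0.01] target frame [ 0.01 -0.04 -0.01] turn [ 0.   -0.01 -0.  ]
```

Request:
jog_arm(
  travel=[
    [0,0,-0.4],
    [0,0,-0.6],
    [0,0,-0.6],
    [0,0,-0.4],
    [0,0,0],
    [0,0,0],
    [0,0,0],
    [0,0,0],
  ],
  turn=[
    [0,0,0],
    [0,0,0],
    [0,0,0],
    [0,0,0],
    [0,0,0],
    [0,0,0],
    [0,0,0],
    [0,0,0],
  ],
)

```text
time: 5.8
position: [509.3, -27.4, 52.8]
orientation: [-0.0, 0.993, 0.114, -0.001]
contact_force: [0.0, 0.4, -4.8]
gripper_width: 0.437
grip_force: 61.3
```

Request:
jog_arm(
  travel=[
    [0,0,0],
    [0,0,0],
    [0,0,0],
    [0,0,0],
    [0,0,0],
    [0,0,0],
    [0,0,0],
    [0,0,0],
  ],
  turn=[
    [0,0,0],
    [0,0,0],
    [0,0,0],
    [0,0,0],
    [0,0,0],
    [0,0,0],
    [0,0,0],
    [0,0,0],
  ],
)

```text
time: 6.6
position: [509.7, -27.4, 53.3]
orientation: [0.0, 0.993, 0.114, -0.0]
contact_force: [0.2, 1.2, -4.1]
gripper_width: 0.441
grip_force: 61.3
```

```bash
python3 - <<'E'
from h import *
f=[]
for i in range(8): 
    grab_frame("top"); o=get_obs(); f.append(np.r_[o["contact_force"][2],o["joint_torque"][[1,3]]])
print(np.mean(f,0),np.std(f,0),o["position"],o["moment"],o["gripper_width"])
E
```

```text
[ -4.21606041 -40.81779018 -19.77634527] [5.92018253e-01 1.26912166e-03 3.38068820e-04] [509.76183332 -27.41601973  53.29034406] [-0.01803998  0.03690413 -0.04089672] 0.4385604765393252
```

Right tube: about 4.2 N, or roughly 430 g, so probably the heavier one. I'll lay it back.

Request:
jog_arm(
  travel=[
    [0,0,0.5],
    [0,0,0.6],
    [0,0,0.5],
    [0,0,0.25],
    [0,0,0.12],
    [0,0,0],
    [0,0,0],
    [0,0,0],
  ],
  turn=[
    [0,0,0],
    [0,0,0],
    [0,0,0],
    [0,0,0],
    [0,0,0],
    [0,0,0],
    [0,0,0],
    [0,0,0],
  ],
)

```text
time: 7.8
position: [509.4, -27.4, 13.9]
orientation: [0.0, 0.993, 0.114, -0.0]
contact_force: [-2.2, 0.8, -0.9]
gripper_width: 0.435
grip_force: 61.7
```

Request:
jog_arm(
  travel=[
    [0,0,0],
    [0,0,0],
    [0,0,0],
    [0,0,0],
    [0,0,0],
    [0,0,0],
    [0,0,0],
    [0,0,-0.2],
  ],
  turn=[
    [0,0,0],
    [0,0,0],
    [0,0,0],
    [0,0,0],
    [0,0,0],
    [0,0,0],
    [0,0,0],
    [0,0,0],
  ],
  hand=1,
)

```text
time: 8.6
position: [509.3, -27.4, 17.6]
orientation: [-0.0, 0.993, 0.114, -0.001]
contact_force: [0.2, 0.2, -0.3]
gripper_width: 1.002
grip_force: 0.0
```

Request:
jog_arm(
  travel=[
    [0,0,-0.6],
    [0,0,-1],
    [0,0,-1],
    [0,0,-1],
    [0,0,0],
    [0,0,0],
    [0,0,0],
    [0,0,0],
  ],
  turn=[
    [0,0,0],
    [0,0,0],
    [0,0,0],
    [0,0,0],
    [0,0,0],
    [0,0,0],
    [0,0,0],
    [0,0,0],
  ],
)

```text
time: 9.4
position: [509.0, -27.4, 89.1]
orientation: [-0.0, 0.993, 0.114, -0.001]
contact_force: [0.4, 0.2, 0.5]
gripper_width: 1.0
grip_force: 0.0
```

```bash
python3 go.py 471.5,87.5,85,.229 471.5,87.5,14.5,.229
```

```text
pos [509.  -27.4  89.1] cur-yaw 0.229 t 9.4 F [0.39 0.21 0.49] j [ 0.35  0.34 -0.45  2.    0.2   0.84 -1.55]
units cur frame [-0.52 -6.02  0.21] target frame [-0.52 -6.02  0.2 ] turn [-0.01  0.03  0.  ]
pos [509.  -27.4  89.1] cur-yaw 0.229 t 9.4 F [0.39 0.21 0.49] j [ 0.35  0.34 -0.45  2.    0.2   0.84 -1.55]
units cur frame [-0.51 -6.02  3.73] target frame [-0.52 -6.02  3.73] turn [-0.01  0.03  0.  ]
```

Request:
jog_arm(
  travel=[
    [-0.2,-1,0],
    [-0.3,-1,0],
    [0,-1,0],
    [0,-1,0],
    [0,-1,0],
    [0,-1,0],
    [0,0,0.5],
    [0,0,0.5],
  ],
  turn=[
    [0,0,0],
    [0,0,0],
    [0,0,0],
    [0,0,0],
    [0,0,0],
    [0,0,0],
    [0,0,0],
    [0,0,0],
  ],
)

```text
time: 10.2
position: [472.5, 86.9, 68.9]
orientation: [0.0, 0.993, 0.115, -0.0]
contact_force: [-0.1, -0.4, -0.2]
gripper_width: 1.002
grip_force: 0.0
```

Request:
jog_arm(
  travel=[
    [0,0,0.8],
    [0,0,0.8],
    [0,0,0.7],
    [0,0,0.4],
    [0,0,0],
    [0,0,0],
    [0,0,0],
    [0,0,0],
  ],
  turn=[
    [0,0,0],
    [0,0,0],
    [0,0,0],
    [0,0,0],
    [0,0,0],
    [0,0,0],
    [0,0,0],
    [0,0,0],
  ],
)

```text
time: 11.0
position: [473.4, 87.3, 16.5]
orientation: [0.0, 0.993, 0.114, 0.001]
contact_force: [0.3, -0.5, 0.2]
gripper_width: 1.002
grip_force: 0.0
```

Request:
jog_arm(
  travel=[
    [0,0,0],
    [0,0,0],
    [0,0,0],
    [0,0,0],
    [0,0,0],
    [0,0,0],
    [0,0,0],
    [0,0,0],
  ],
  turn=[
    [0,0,0],
    [0,0,0],
    [0,0,0],
    [0,0,0],
    [0,0,0],
    [0,0,0],
    [0,0,0],
    [0,0,0],
  ],
  hand=-1,
)

```text
time: 11.8
position: [473.2, 87.1, 16.3]
orientation: [0.0, 0.993, 0.114, 0.0]
contact_force: [-1.2, -0.4, 5.9]
gripper_width: 0.438
grip_force: 60.1
```

Request:
jog_arm(
  travel=[
    [0,0,-0.4],
    [0,0,-0.6],
    [0,0,-0.6],
    [0,0,-0.4],
    [0,0,0],
    [0,0,0],
    [0,0,0],
    [0,0,0],
  ],
  turn=[
    [0,0,0],
    [0,0,0],
    [0,0,0],
    [0,0,0],
    [0,0,0],
    [0,0,0],
    [0,0,0],
    [0,0,0],
  ],
)

```text
time: 12.6
position: [472.3, 87.1, 55.4]
orientation: [0.0, 0.993, 0.114, -0.001]
contact_force: [0.1, 0.7, -1.5]
gripper_width: 0.44
grip_force: 60.6
```

```bash
python3 - <<'E'
from h import *
f=[]
for i in range(12): 
    grab_frame("top"); o=get_obs(); f.append(np.r_[o["contact_force"][2],o["joint_torque"][[1,3]]])
print(np.mean(f,0),np.std(f,0))
E
python3 go.py 568.2,284,130,-.304
```

```text
[ -1.85985018 -36.38541192 -18.58023375] [0.27863925 0.03942554 0.01051799]
pos [472.8  87.2  55.9] cur-yaw 0.229 t 13.2 F [ 0.26 -0.84 -1.66] j [ 0.15  0.35 -0.49  2.09  0.24  0.75 -1.84]
units cur frame [ 6.88 -8.5  -3.71] target frame [  1.61 -10.82  -3.71] turn [ 0.   -0.    7.64]
```

Left tube: about 1.9 N, or roughly 190 g, so this is the lighter one. I'll carry it to the rack.

Request:
jog_arm(
  travel=[
    [0,0,-1],
    [0.8,-1,-0.9],
    [1,-1,-0.9],
    [1,-1,-0.9],
    [1,-1,0],
    [1,-1,0],
    [1,-1,0],
    [0.9,-1,0],
  ],
  turn=[
    [0,0,0],
    [0,0,0],
    [0,0,0],
    [0,0,0],
    [0,0,0],
    [0,0,0],
    [0,0,0],
    [0,0,0],
  ],
)

```text
time: 14.0
position: [572.1, 254.7, 129.6]
orientation: [0.0, 0.993, 0.114, -0.0]
contact_force: [-0.2, 0.4, -2.0]
gripper_width: 0.436
grip_force: 60.8
```

Request:
jog_arm(
  travel=[
    [0,-1,0],
    [0,-0.4,0],
    [0,0,0],
    [0,0,0],
    [0,0,0],
    [0,0,0],
    [0,0,0],
    [0,0,0],
  ],
  turn=[
    [0,0,0.8],
    [0,0,1],
    [0,0,1],
    [0,0,1],
    [0,0,1],
    [0,0,1],
    [0,0,1],
    [0,0,0.8],
  ],
)

```text
time: 14.8
position: [565.4, 281.2, 129.5]
orientation: [0.0, 0.988, -0.151, -0.0]
contact_force: [0.0, -0.5, -1.8]
gripper_width: 0.437
grip_force: 60.8
```

```bash
python3 go.py 568.2,284,48.3,-.304
```

```text
pos [565.4 281.2 129.5] cur-yaw -0.304 t 14.8 F [ 0.03 -0.49 -1.82] j [-0.22  0.48 -0.42  1.68  0.22  1.03 -2.58]
units cur frame [ 0.09 -0.18  4.06] target frame [ 0.09 -0.18  4.06] turn [0.01 0.   0.  ]
```

Request:
jog_arm(
  travel=[
    [0.09,-0.18,0.5],
    [0,0,0.8],
    [0,0,0.8],
    [0,0,0.6],
    [0,0,0.3],
    [0,0,0.2],
    [0,0,0],
    [0,0,0],
  ],
  turn=[
    [0,0,0],
    [0,0,0],
    [0,0,0],
    [0,0,0],
    [0,0,0],
    [0,0,0],
    [0,0,0],
    [0,0,0],
  ],
)

```text
time: 15.6
position: [568.8, 284.5, 66.4]
orientation: [-0.0, 0.989, -0.15, 0.0]
contact_force: [0.5, 0.2, -1.3]
gripper_width: 0.436
grip_force: 60.8
```

```bash
python3 go.py 568.2,284,48.3,-.304; python3 - <<'E'
from h import *
im=[]
for n in("top","scene"):
    f=grab_frame(n);cv2.imwrite(f"pics/{n}_r.png",f);u=proj(n,[568,284,40]).astype(int);print(n,u)
    im.append(cv2.resize(f[max(u[1]-40,0):u[1]+40,u[0]-40:u[0]+40],(400,400),interpolation=cv2.INTER_CUBIC))
cv2.imwrite("pics/r1.png",np.hstack(im))
E
```

```text
pos [568.8 284.5  66.4] cur-yaw -0.302 t 15.6 F [ 0.54  0.18 -1.28] j [-0.24  0.56 -0.4   1.72  0.26  0.92 -2.61]
units cur frame [-0.02  0.03  0.9 ] target frame [-0.02  0.03  0.9 ] turn [-0.01 -0.01  0.04]
top [192 177]
scene [291 252]
```

View pics/r1.png

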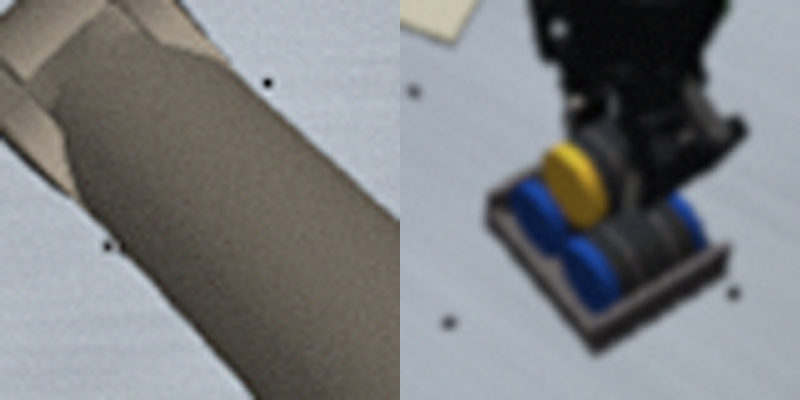

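```bash
python3 - <<'E'
from fit import *
X=lambda x,y:px((x-400,y),(251,212),5)
p=[568.24,284.07,-.304]
for nm,P,c in [("yellow",W([568.8,284.5,-.302],(30,0,76.1)),(576,186)),("stock-y",W(p,(30,-20.5,24)),(538,217)),("stock+y",W(p,(30,20.5,24)),(590,273))]:
    print(nm,proj("scene",P).round(1),X(*c).round(1))
print("1mm rack y:",proj("scene",W(p,(30,1,70)))-proj("scene",W(p,(30,0,70))),"x",proj("scene",W(p,(31,0,70)))-proj("scene",W(p,(30,0,70))))
E
```

```text
yellow [283.  250.3] [285.8 248.8]
stock-y [276.6 256.4] [278.2 255. ]
stock+y [286.8 268.2] [288.6 266.2]
1mm rack y: [0.25748697 0.29272847] x [-0.33838813  0.19892132]
```

Request:
jog_arm(
  travel=[
    [0,0.06,0.2],
    [0,0,0.25],
    [0,0,0.2],
    [0,0,0.1],
    [0,0,0.05],
    [0,0,0.02],
    [0,0,0],
    [0,0,0],
  ],
  turn=[
    [0,0,0],
    [0,0,0],
    [0,0,0],
    [0,0,0],
    [0,0,0],
    [0,0,0],
    [0,0,0],
    [0,0,0],
  ],
)

```text
time: 16.5
position: [568.1, 284.0, 50.0]
orientation: [-0.001, 0.989, -0.15, 0.0]
contact_force: [-1.7, 2.2, 2.7]
gripper_width: 0.435
grip_force: 61.3
```

```bash
python3 go.py 568.2,284,48.3,-.304
```

```text
pos [568.1 284.   50. ] cur-yaw -0.301 t 16.5 F [-1.74  2.21  2.66] j [-0.24  0.58 -0.39  1.73  0.27  0.89 -2.62]
units cur frame [ 0.01 -0.    0.09] target frame [ 0.01 -0.    0.09] turn [-0.02 -0.    0.04]
```

Request:
jog_arm(
  travel=[
    [0,-0.06,0],
    [0,0,0],
    [0,0,0],
    [0,0,0],
    [0,0,0],
    [0,0,0],
    [0,0,0],
    [0,0,0],
  ],
  turn=[
    [0,0,0],
    [0,0,0],
    [0,0,0],
    [0,0,0],
    [0,0,0],
    [0,0,0],
    [0,0,0],
    [0,0,0],
  ],
)

```text
time: 17.3
position: [568.4, 284.7, 49.8]
orientation: [-0.0, 0.989, -0.15, 0.0]
contact_force: [-2.6, 2.0, 5.2]
gripper_width: 0.434
grip_force: 61.6
```

```bash
python3 - <<'E'
from h import *
f=[]
for i in range(6): grab_frame("top"); f.append(get_obs()["contact_force"])
print(np.mean(f,0))
E
python3 go.py 568.2,284,48.3,-.304
```

```text
[-2.33859985  2.61956199  5.39490806]
pos [568.4 284.7  49.8] cur-yaw -0.301 t 17.6 F [-3.12  2.15  6.03] j [-0.24  0.58 -0.39  1.73  0.27  0.89 -2.62]
units cur frame [0.   0.04 0.07] target frame [0.   0.04 0.07] turn [-0.01 -0.    0.04]
```

Request:
jog_arm(
  travel=[
    [0,0,0],
    [0,0,0],
    [0,0,0],
    [0,0,0],
    [0,0,0],
    [0,0,0],
    [0,0,0],
    [0,0,0],
  ],
  turn=[
    [0,0,0],
    [0,0,0],
    [0,0,0],
    [0,0,0],
    [0,0,0],
    [0,0,0],
    [0,0,0],
    [0,0,0],
  ],
  hand=1,
)

```text
time: 18.4
position: [568.4, 284.2, 49.5]
orientation: [0.0, 0.989, -0.15, 0.0]
contact_force: [0.2, 0.1, 0.2]
gripper_width: 1.002
grip_force: 0.0
```

Request:
jog_arm(
  travel=[
    [0,0,-0.4],
    [0,0,-0.8],
    [0,0,-1],
    [0,0,-1],
    [0,0,-1],
    [0,0,0],
    [0,0,0],
    [0,0,0],
  ],
  turn=[
    [0,0,0],
    [0,0,0],
    [0,0,0],
    [0,0,0],
    [0,0,0],
    [0,0,0],
    [0,0,0],
    [0,0,0],
  ],
)

```text
time: 19.2
position: [567.9, 283.8, 132.9]
orientation: [0.0, 0.989, -0.15, -0.0]
contact_force: [-0.1, -0.9, -0.4]
gripper_width: 1.001
grip_force: 0.0
```

```bash
python3 go.py 509,-27.4,130,.229; python3 - <<'E'
from h import *
im=[]
for n,P in(("scene",[568,284,40]),("scene",[506,-27,26])):
    f=grab_frame(n);u=proj(n,P).astype(int);print(n,u)
    im.append(cv2.resize(f[max(u[1]-40,0):u[1]+40,u[0]-40:u[0]+40],(400,400),interpolation=cv2.INTER_CUBIC))
cv2.imwrite("pics/r2.png",np.hstack(im))
E
```

```text
pos [567.9 283.8 132.9] cur-yaw -0.302 t 19.2 F [-0.06 -0.88 -0.37] j [-0.22  0.48 -0.42  1.67  0.22  1.04 -2.58]
units cur frame [ 1.81 15.73  0.16] target frame [-6.4  14.49  0.15] turn [ 0.01  0.01 -7.6 ]
scene [291 252]
scene [213 184]
```

View pics/r2.png

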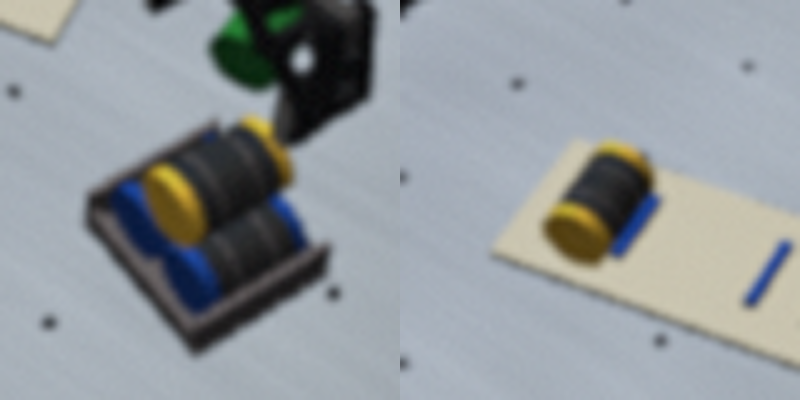

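The picture shows the yellow-capped tube resting in the groove at (218,185), between the two blue-capped tubes, and the heavier tube in its nest at (600,205). Next I'll fetch the heavier one.

Request:
jog_arm(
  travel=[
    [0.25,1,0],
    [0.25,1,0],
    [0.25,1,0],
    [0.25,1,0],
    [0.25,1,0],
    [0.25,1,0],
    [0.2,1,0],
    [0.1,1,0],
  ],
  turn=[
    [0,0,0],
    [0,0,0],
    [0,0,0],
    [0,0,0],
    [0,0,0],
    [0,0,0],
    [0,0,0],
    [0,0,0],
  ],
)

```text
time: 20.1
position: [554.8, 119.6, 132.7]
orientation: [0.0, 0.989, -0.15, -0.001]
contact_force: [0.5, -1.3, 0.7]
gripper_width: 0.999
grip_force: 0.0
```

Request:
jog_arm(
  travel=[
    [0,1,0],
    [0,1,0],
    [0,1,0],
    [0,1,0],
    [0,1,0],
    [0,1,0],
    [0,1,0],
    [0,0.73,0],
  ],
  turn=[
    [0,0,0],
    [0,0,0],
    [0,0,0],
    [0,0,0],
    [0,0,0],
    [0,0,0],
    [0,0,0],
    [0,0,0],
  ],
)

```text
time: 20.9
position: [508.3, -28.4, 132.7]
orientation: [0.0, 0.989, -0.151, -0.001]
contact_force: [-0.3, -0.0, -0.2]
gripper_width: 1.002
grip_force: 0.0
```

Request:
jog_arm(
  travel=[
    [0,0,0],
    [0,0,0],
    [0,0,0],
    [0,0,0],
    [0,0,0.5],
    [0,0,0.5],
    [0,0,0.5],
    [0,0,0.5],
  ],
  turn=[
    [0,0,-0.9],
    [0,0,-1],
    [0,0,-1],
    [0,0,-1],
    [0,0,-1],
    [0,0,-1],
    [0,0,-1],
    [0,0,-0.7],
  ],
)

```text
time: 21.7
position: [508.8, -26.9, 92.5]
orientation: [-0.0, 0.993, 0.116, -0.001]
contact_force: [0.6, 0.5, 0.0]
gripper_width: 0.998
grip_force: 0.0
```

```bash
python3 go.py 509.3,-27.4,14.5,.229
```

```text
pos [508.8 -26.9  92.5] cur-yaw 0.232 t 21.7 F [0.59 0.53 0.04] j [ 0.33  0.33 -0.42  2.    0.18  0.85 -1.53]
units cur frame [0.02 0.03 3.9 ] target frame [0.02 0.03 3.9 ] turn [-0.01  0.02  0.04]
```

Request:
jog_arm(
  travel=[
    [0,0.03,0.8],
    [0,0,0.9],
    [0,0,0.9],
    [0,0,0.7],
    [0,0,0.4],
    [0,0,0.2],
    [0,0,0],
    [0,0,0],
  ],
  turn=[
    [0,0,0.04],
    [0,0,0],
    [0,0,0],
    [0,0,0],
    [0,0,0],
    [0,0,0],
    [0,0,0],
    [0,0,0],
  ],
)

```text
time: 22.5
position: [510.0, -27.4, 16.0]
orientation: [0.0, 0.994, 0.113, 0.001]
contact_force: [0.3, 1.2, -0.2]
gripper_width: 1.003
grip_force: 0.0
```

Request:
jog_arm(
  travel=[
    [0,0,0],
    [0,0,0],
    [0,0,0],
    [0,0,0],
    [0,0,0],
    [0,0,0],
    [0,0,0],
    [0,0,0],
  ],
  turn=[
    [0,0,0],
    [0,0,0],
    [0,0,0],
    [0,0,0],
    [0,0,0],
    [0,0,0],
    [0,0,0],
    [0,0,0],
  ],
  hand=-1,
)

```text
time: 23.3
position: [509.9, -27.6, 16.1]
orientation: [0.0, 0.994, 0.113, 0.0]
contact_force: [-1.7, -0.2, 5.8]
gripper_width: 0.438
grip_force: 60.1
```

Request:
jog_arm(
  travel=[
    [0,0,-0.4],
    [0,0,-0.7],
    [0,0,-1],
    [0,0,-1],
    [0,0,-1],
    [0,0,-1],
    [0,0,-1],
    [0,0,-1],
  ],
  turn=[
    [0,0,0],
    [0,0,0],
    [0,0,0],
    [0,0,0],
    [0,0,0],
    [0,0,0],
    [0,0,0],
    [0,0,0],
  ],
)

```text
time: 24.1
position: [508.7, -27.4, 158.6]
orientation: [-0.0, 0.994, 0.113, -0.0]
contact_force: [-0.0, -0.2, -3.1]
gripper_width: 0.437
grip_force: 61.2
```

```bash
python3 go.py 550,-301,200,-.018
```

```text
pos [508.7 -27.4 158.6] cur-yaw 0.226 t 24.1 F [-0.03 -0.15 -3.11] j [ 0.35  0.24 -0.44  1.94  0.12  0.98 -1.49]
units cur frame [-1.06 13.8  -2.07] target frame [ 2.31 13.64 -2.07] turn [0.   0.01 3.5 ]
```

Request:
jog_arm(
  travel=[
    [0,0,-1],
    [0,0,-1],
    [0,0,0],
    [0,0,0],
    [0,1,0],
    [0,1,0],
    [0.3,1,0],
    [0.3,1,0],
  ],
  turn=[
    [0,0,0.9],
    [0,0,0.9],
    [0,0,0.9],
    [0,0,0.8],
    [0,0,0],
    [0,0,0],
    [0,0,0],
    [0,0,0],
  ],
)

```text
time: 24.9
position: [519.2, -108.1, 197.7]
orientation: [-0.0, 1.0, -0.009, -0.0]
contact_force: [0.4, 0.2, -4.5]
gripper_width: 0.434
grip_force: 61.3
```

Request:
jog_arm(
  travel=[
    [0.3,1,0],
    [0.3,1,0],
    [0.3,1,0],
    [0.3,1,0],
    [0.3,1,0],
    [0.2,1,0],
    [0,1,0],
    [0,1,0],
  ],
  turn=[
    [0,0,0],
    [0,0,0],
    [0,0,0],
    [0,0,0],
    [0,0,0],
    [0,0,0],
    [0,0,0],
    [0,0,0],
  ],
)

```text
time: 25.7
position: [550.8, -269.0, 197.4]
orientation: [-0.0, 1.0, -0.009, -0.0]
contact_force: [-0.0, -0.1, -5.0]
gripper_width: 0.438
grip_force: 61.3
```

Request:
jog_arm(
  travel=[
    [0,1,0],
    [0,0.6,0],
    [0,0,0],
    [0,0,0],
    [0,0,0],
    [0,0,0],
    [0,0,0],
    [0,0,0],
  ],
  turn=[
    [0,0,0],
    [0,0,0],
    [0,0,0],
    [0,0,0],
    [0,0,0],
    [0,0,0],
    [0,0,0],
    [0,0,0],
  ],
)

```text
time: 26.5
position: [550.7, -299.7, 197.6]
orientation: [0.0, 1.0, -0.009, 0.0]
contact_force: [0.3, 0.5, -4.3]
gripper_width: 0.436
grip_force: 61.3
```

```bash
python3 go.py 550,-301,100,-.018;
```

```text
pos [ 550.7 -299.7  197.6] cur-yaw -0.017 t 26.5 F [ 0.34  0.48 -4.29] j [ 0.63  0.39 -0.26  1.63  0.11  1.14 -1.25]
units cur frame [-0.03  0.07  4.88] target frame [-0.03  0.07  4.88] turn [ 0.   -0.    0.01]
```

Request:
jog_arm(
  travel=[
    [0,0.07,0.6],
    [0,0,0.8],
    [0,0,0.8],
    [0,0,0.8],
    [0,0,0.8],
    [0,0,0.6],
    [0,0,0.4],
    [0,0,0.08],
  ],
  turn=[
    [0,0,0],
    [0,0,0],
    [0,0,0],
    [0,0,0],
    [0,0,0],
    [0,0,0],
    [0,0,0],
    [0,0,0],
  ],
)

```text
time: 27.3
position: [549.9, -301.3, 98.6]
orientation: [-0.0, 1.0, -0.009, -0.001]
contact_force: [-1.1, -0.3, -5.0]
gripper_width: 0.437
grip_force: 61.2
```

Request:
jog_arm(
  travel=[
    [0,0,0],
    [0,0,0],
    [0,0,0],
    [0,0,0],
    [0,0,0],
    [0,0,0],
    [0,0,0],
    [0,0,0],
  ],
  turn=[
    [0,0,0],
    [0,0,0],
    [0,0,0],
    [0,0,0],
    [0,0,0],
    [0,0,0],
    [0,0,0],
    [0,0,0],
  ],
)

```text
time: 28.1
position: [550.5, -301.7, 99.9]
orientation: [0.0, 1.0, -0.009, 0.0]
contact_force: [-0.3, 0.4, -3.4]
gripper_width: 0.435
grip_force: 61.2
```

```bash
python3 go.py 550,-301,100,-.018; python3 - <<'E'
from h import *
im=[]
for n,P in(("scene",[550,-301,110]),("scene",[568,284,40])):
    f=grab_frame(n);u=proj(n,P).astype(int);print(n,u)
    im.append(cv2.resize(f[max(u[1]-50,0):u[1]+50,u[0]-50:u[0]+50],(400,400),interpolation=cv2.INTER_CUBIC))
cv2.imwrite("pics/b1.png",np.hstack(im))
print(proj("scene",[580,-301.5,110]))
E
```

```text
pos [ 550.5 -301.7   99.9] cur-yaw -0.018 t 28.1 F [-0.33  0.39 -3.4 ] j [ 0.62  0.49 -0.25  1.72  0.14  0.95 -1.27]
units cur frame [-0.03 -0.03 -0.01] target frame [-0.03 -0.03 -0.01] turn [ 0. -0. -0.]
scene [130 129]
scene [291 252]
[121.90362566 135.0247224 ]
```

View pics/b1.png

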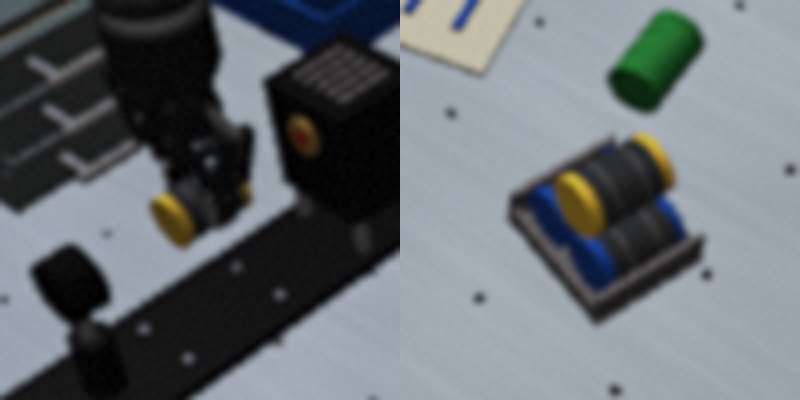

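The left crop shows the held tube's cap at (173,220), on the line from the laser aperture (305,135) to the detector (70,283). The right crop shows the pyramid still standing.

```bash
python3 -c "
from rig import *
print(finish_job())"
```

```text
the job is handed in; nothing more can be done
None
```

I handed the job in with the lighter tube (about 190 g) released in the groove on the two blue-capped tubes. The heavier one (about 430 g) is held still midway in the beam line; no verdict came back.

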